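# Ready the mast and open the sealer bottle

## Task

Get ready to seal the mast: take the loose basswood mast up out of the slack vise and stand it heel-down in the hole of the wooden holder block, right to the bottom, and let go of it. Then open the safety cap of the sealer bottle: press the cap down, twist it about a quarter turn anticlockwise (seen from above) while pressed, and lift it off. Finish still holding the cap level in the gripper a few centimetres straight above the bottle, touching nothing else, and leave the hammer, tin and bollards where they are.

Things in the scene. Friction and masses are not known exactly. Their poses are not given: they have to be found in the camera images.
- mast: loose round basswood mast standing upright in the vise pocket: 12 mm diameter, 130 mm long, brass band at the heel (bottom 12 mm), top 12 mm thinned to 8 mm diameter, 25 g; origin at the centre of the heel's underside, z along the mast towards its top. It stands with its lowest 30 mm between the jaws; the 100 mm above is free to grip
- mast_center (a point): half-way up the mast, 65 mm above its heel; z along the mast
- mast_heel (a point): centre of the mast's bottom end
- vise_pocket (a point): centre of the floor of the slack square pocket (15 x 15 mm, 30 mm deep) between the jaws of the steel vise, 40 mm above the bench; the jaw tops are 70 mm above the bench. The vise is fixed, 120 x 80 mm, with a crank reaching 110 mm from its centre along its own -x at a height of 52 mm
- holder: fixed dark wooden block 56 x 56 x 60 mm high with one upright round hole, 18 mm in diameter and 52 mm deep, in the middle of its top; origin at the centre of its underside
- holder_floor (a point): centre of the bottom of the holder's hole, 8 mm above the bench; the mouth is 52 mm above it
- bottle: amber sealer bottle, 68 mm diameter, fixed in a 100 x 100 x 25 mm wooden cradle so that it neither turns nor slides; origin at the centre of the cradle's underside on the bench, z up. The shoulder lies below 105 mm height, the neck mouth is at 127 mm
- bottle_mouth (a point): centre of the top of the bottle's neck, 127 mm above the bench
- cap: black ribbed round safety cap on the bottle, loose body, 40 g, 48 mm diameter, 32 mm high; origin at the centre of its underside, 118 mm above the bench when locked (top at 150). To free it: press 4 to 6 mm down, turn it anticlockwise seen from above by 70 to 85 degrees (50 to 130 works) while pressed, lift straight up. It cannot turn clockwise
- cap_center (a point): centre of the cap, half-way up (134 mm above the bench when locked); z up, x turns with the cap and starts along the bottle's x axis within about 3 degrees. The cap can be gripped across any diameter; the space beside it is clear to 13 mm below its underside
- spring_seat (a joint): spring under the cap in the neck, in m: 0 with the cap locked, above 0.003 when pressed enough to clear the detents, +0.007 at the hard stop, -0.003 when the cap is off. It pushes the cap up with 5 N at 0 and 0.8 N more per mm pressed
- hammer_mark (a point): copper-headed rivet hammer, 220 mm long, lying on the bench; point on it near the middle of its length. Leave alone
- tin: round enamel paint tin, 72 mm diameter, 75 mm high, origin at the centre of its underside. Leave alone
- bollard1: turned cherry bollard, 32 mm diameter, 41 mm high, origin under its centre. Leave alone
- bollard2: turned cherry bollard, the same as the other. Leave alone
Mind the look-alikes: they are no part of the job. Leave any green look-alike of the holder alone.

How it is judged:
On the way, in this order (a step that is already met when the one before it is completed fails the run):
1. the mast stands released, heel-down at the bottom of the holder's hole (horizontal distance between mast_heel and holder_floor below 0.008 m and z of mast_heel in the frame of holder_floor below 0.006 m and angle between mast_center's own z axis and vertical below 0.2 rad and contact force between the fingers and mast below 0.1 N), for 0.2 s.
2. the cap is pressed down at least 3 mm (value of joint spring_seat above 0.003 m), for 0.05 s.
3. the cap is turned at least 0.6 rad while still on the neck (angle between the x axis of cap_center and the x axis of bottle, either way round above 0.6 rad and distance between cap_center and bottle_mouth below 0.02 m), for 0.05 s.
At the end, for the whole second after the job is handed in: The gripper holds the cap with its underside 15 to 150 mm above the bottle's mouth, within 35 mm of straight above it, level within 20 degrees, touching neither bottle nor mast; the mast stands upright (within 11 degrees) and released in the holder, its heel within 6 mm of the bottom of the hole (all of step 1 and z of cap in the frame of bottle_mouth between 0.015 and 0.15 m and horizontal distance between cap_center and bottle_mouth below 0.035 m and angle between cap_center's own z axis and vertical below 0.35 rad and contact force between the fingers and cap above 0.5 N and contact force between cap and bottle below 0.1 N and contact force between cap and mast below 0.1 N); the arm keeps its last pose, push and grip.
It fails at once if a bystander (hammer, tin, bollard) is moved more than 30 mm (distance of any of hammer_mark, tin, bollard1, bollard2 from where it was at the start of the episode above 0.03 m).
It also fails if it takes over 59 s, if anything falls off the work surface, if the arm or the gripper's body presses on something with over 40 N, if the wrist force passes 120 N, or if a joint passes its speed limit or range.

## Robot

A 7-joint arm with a two-finger parallel gripper is mounted at the origin on the work surface. World frame = base frame: x ahead of the robot, y to its left, z up, the work surface at z = 0. Lengths are in m, angles in rad, forces in N, time in s.
With the tool pointing down it reaches from about 0.425 to 0.925 m from the base axis. Payload 6.8 kg.
Tool frame: the origin (TCP) lies at the very end of the fingers, on their centre line; the grasp point (between the pads) lies 19 mm behind it (r.grip_point_offset is the distance from the TCP to the grasp point, in m); z points along the fingers, y is the line along which they close (so a half turn about z gives the same grasp; the last joint's range is limited). The gripper opens to 85 mm and grips with 20 to 120 N. Pads are 22 mm wide; open, the fingers measure 114 mm over their backs; the gripper's body (76 mm by 85 mm) begins 54 mm behind the grasp point. The pads swing forward as they close: fully open they stand 13 mm farther back than shut.
Start: joints at [1.124, 0.477, 0.022, 1.555, -0.011, 1.109, -0.083], TCP at [0.224, -0.637, 0.208] pointing down, gripper open.
Joint ranges: [-2.96, 2.96], [-0.34, 2.1], [-1.41, 1.46], [0.24, 2.44], [-1.37, 4.51], [0.17, 1.92], [-2.96, 2.96]. Speed limits (rad/s): [2.39, 2.39, 3.14, 3.14, 3.14, 3.14, 3.14].

## Interface

Orientations are given as a rotation vector (axis times angle).
In Python, from bench import status, eyes, r gives the robot as it stands.
- The arm moves only by the shell command python3 -m crank 'ROWS' [OPENING] [FORCE]. ROWS is JSON, a list of rows, each a list of 6 numbers: the shift along the tool's x, y, z normalised to -1 to 1, where 1 is 0.02 m, then the turn, a rotation vector about the tool's x, y, z normalised to -1 to 1, where 1 is 45 degrees. A call has 1 to 12 rows; each row shifts and turns the commanded pose from where the row before left it, along the tool's axes as they then stand; what a row does not reach is not made up. A row lasts 1/10 s, in which the tool goes at most 50 mm and 8.59 degrees, less where a joint would pass 70% of its speed; a pose out of reach is approached as far as the arm can. A call with a number of a shift or a turn outside -1 to 1 is refused whole. A call with a gripper value outside its range is refused whole. OPENING is the opening, from 0 (shut) to 1 (fully open), set as the call begins (- or left out, the last holds). The fingers move at their own pace and stop on an object; FORCE is the grip in N (left out, the last holds). Time passes only in rows, so rows that do not move let the fingers close. It gives the time, the measured TCP pose, the force, the opening and the grip force at its end, in the units of the state.
- status.get_obs(): the state, without advancing time (a new reading comes with each control period).
- eyes.grab_frame(name): name is "scene" or "top" or "wrist"; returns a dict with "image" (384x512x3 uint8, red, green, blue), "depth" (384x512 float32, m along the optical axis (not along the pixel's ray), 0 where there is no reading), "fovy" (degrees; the focal length in pixels is half the picture's height over the tangent of half this angle, whatever the lens; pixels are square), "cx", "cy" (the principal point, pixels), "world_to_cam" (4x4, takes a point from world to camera coordinates). Camera axes: x right, y up, looking along -z (the intrinsics and any distortion apply to the point x, -y, -z); pixel columns grow to the right and rows downward; lengths in m; the calibration is good to about 2 mm. A picture is of the moment at which its call begins.
- r.hand_in(): hands the job in; it is judged then, once.
The state is a dict: "clock": time; "joints": joint angles; "qvel": joint speeds; "tau": joint torques, N m; "tcp_pos": TCP position; "orientation": TCP orientation; "contact_force": force on the tool from outside, world axes, zero at the start; "moment": the same for the moment, N m; "grip_width": finger opening in m; "gripper_force": force on a finger pad.
Only numpy, scipy, OpenCV 4.12 (cv2) and the standard library are available. Lean on these libraries where they do the work, as an engineer would, in place of code of your own. Each camera call takes 0.05 s, during which the arm holds its last target. There are 200 camera calls.

## Working session

There is one attempt and no reset: what is moved stays moved. The work goes in short steps, Python scripts to look and compute and a shell command to move; the robot and the scene stay as the last step left them, time stands still between calls to the robot, and variables do not carry over. Pictures are saved under pics/ and viewed, at most 10 in all, crops included, and the job is handed in when it is done.

```bash
ls; mkdir -p pics
python3 - <<'E'
from bench import status, eyes, r
import numpy as np, cv2
for n in ["top","scene"]:
    f=eyes.grab_frame(n)
    np.savez(f"pics/{n}0.npz",**f)
    cv2.imwrite(f"pics/{n}0.png",cv2.cvtColor(f["image"],cv2.COLOR_RGB2BGR))
    print(n,f["fovy"],f["cx"],f["cy"],np.round(f["world_to_cam"],3).tolist(),[k for k in f])
print(status.get_obs())
E
```

```text
pics
top 56.76734745900982 254.63915486230047 197.92116504069423 [[-0.014, -1.0, 0.01, 0.014], [0.993, -0.013, 0.117, -0.622], [-0.117, 0.012, 0.993, -0.83], [0.0, 0.0, 0.0, 1.0]] ['image', 'depth', 'fovy', 'cx', 'cy', 'world_to_cam']
scene 46.449122183074856 246.51747041684587 196.46659186793502 [[0.82, 0.572, -0.004, -0.512], [-0.35, 0.507, 0.788, 0.112], [0.452, -0.645, 0.616, -1.244], [0.0, 0.0, 0.0, 1.0]] ['image', 'depth', 'fovy', 'cx', 'cy', 'world_to_cam']
{'clock': 0.1, 'joints': array([ 1.12390448,  0.4777224 ,  0.02233171,  1.55631737, -0.01149732,
        1.10932033, -0.08312108]), 'qvel': array([ 0.00028494, -0.00237333, -0.00089822, -0.0020806 ,  0.00035373,
       -0.00016923, -0.00093093]), 'tau': array([ 4.98267473e-03, -5.97752273e+01,  1.61407080e+00, -2.81952935e+01,
        1.28754659e-02,  5.01915303e-03, -3.56422424e-05]), 'tcp_pos': array([ 0.22414161, -0.63610279,  0.20673431]), 'orientation': array([-3.09505414e+00, -5.29378913e-01,  6.13082027e-04]), 'contact_force': array([-0.29446708,  0.23276093, -0.13064312]), 'moment': array([ 2.53605077e-02,  1.53039447e-03, -6.22555269e-05]), 'gripper_force': 0.0, 'grip_width': 0.08524363447022892}
```

View pics/top0.png

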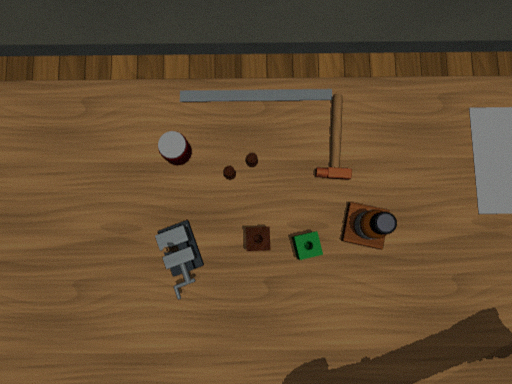

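View pics/scene0.png

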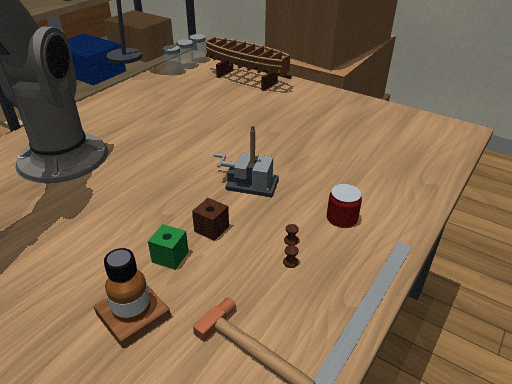

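The top view shows the vise at about (180,250), the dark holder with its hole at (257,239), the green look-alike at (307,245), the bottle cap at (384,223), the tin at (173,146), the bollards at (230,172) and (252,159), and the hammer at (335,140). In the scene view the mast top is at (252,127), the dark holder at (211,218) and the cap at (120,262).

```bash
cat > h.py <<'E'
import numpy as np, cv2
from scipy.spatial.transform import Rotation as R
def cloud(f):
    d=f["depth"].astype(float); H,W=d.shape; F=H/2/np.tan(np.radians(float(f["fovy"]))/2)
    v,u=np.mgrid[:H,:W]
    P=np.stack([(u-f["cx"])/F*d,-(v-f["cy"])/F*d,-d],-1)
    T=np.linalg.inv(f["world_to_cam"]); P=P@T[:3,:3].T+T[:3,3]; P[d==0]=np.nan
    return P
def proj(f,p):
    T=f["world_to_cam"]; q=T[:3,:3]@p+T[:3,3]; F=192/np.tan(np.radians(float(f["fovy"]))/2)
    return np.array([f["cx"]+F*q[0]/-q[2], f["cy"]-F*q[1]/-q[2]])
E
python3 - <<'E'
from h import *
t=np.load("pics/top0.npz"); s=np.load("pics/scene0.npz")
for n,f in (("top",t),("scene",s)):
    P=cloud(f); X,Y,Z=P[...,0],P[...,1],P[...,2]
    print(n,"bench z:",[np.round(P[v,u],3).tolist() for v,u in ((300,400),(200,60),(130,300),(330,200),(200,300))])
    def blob(lbl,m):
        m=m.astype(np.uint8); k,l,st,c=cv2.connectedComponentsWithStats(m)
        for i in range(1,k):
            if st[i,4]>5: print(lbl,st[i,4],c[i].round(1),"mean",np.round(np.nanmean(P[l==i],0),4),"min",np.nanmin(P[l==i],0).round(3),"max",np.nanmax(P[l==i],0).round(3))
    ok=(X>.3)&(X<.9)&(abs(Y)<.5)
    blob("cap",ok&(Z>.142)&(Z<.157))
    blob("mast",ok&(Z>.075)&(Z<.2)&(Y>0))
    blob("60mm",ok&(abs(Z-.06)<.006))
    blob("70mm",ok&(abs(Z-.07)<.004))
E
```

```text
top bench z: [[0.368, -0.349, 0.001], [0.627, 0.496, 0.001], [0.802, -0.115, 0.002], [0.305, 0.142, 0.002], [0.619, -0.109, 0.003]]
cap 432 [384.4 222.1] mean [ 0.5537 -0.265   0.1516] min [ 0.531 -0.29   0.142] max [ 0.578 -0.243  0.156]
cap 10 [168.9 248.1] mean [0.506  0.1868 0.1492] min [0.5   0.186 0.142] max [0.51  0.189 0.157]
mast 409 [171.3 143.9] mean [0.7484 0.2011 0.0764] min [0.717 0.169 0.075] max [0.78  0.233 0.08 ]
mast 73 [169.4 248.3] mean [0.5053 0.1881 0.1375] min [0.499 0.185 0.079] max [0.511 0.195 0.172]
60mm 84 [178.2 153.4] mean [0.7288 0.1877 0.0619] min [0.713 0.166 0.054] max [0.773 0.233 0.066]
60mm 23 [357.6 219.9] mean [ 0.5637 -0.2361  0.0605] min [ 0.547 -0.247  0.054] max [ 0.582 -0.232  0.065]
60mm 533 [257.6 238.1] mean [0.5243 0.0006 0.0611] min [ 0.497 -0.028  0.056] max [0.553 0.028 0.065]
60mm 8 [185.9 231.5] mean [0.5421 0.1677 0.0621] min [0.534 0.165 0.057] max [0.55  0.17  0.066]
60mm 13 [360.2 233. ] mean [ 0.5329 -0.2411  0.0598] min [ 0.523 -0.251  0.054] max [ 0.542 -0.235  0.065]
60mm 543 [307.9 244.8] mean [ 0.5073 -0.1167  0.0612] mi
[... 1608 characters left out ...]
an [0.7597 0.1778 0.0605] min [0.718 0.163 0.054] max [0.787 0.22  0.066]
60mm 458 [209.8 209.2] mean [ 0.528  -0.0008  0.0585] min [ 0.496 -0.028  0.054] max [0.556 0.031 0.062]
60mm 563 [166.8 236.7] mean [ 0.5108 -0.118   0.0585] min [ 0.477 -0.15   0.054] max [ 0.543 -0.083  0.062]
60mm 187 [129.9 305.3] mean [ 0.5778 -0.2813  0.0604] min [ 0.542 -0.301  0.054] max [ 0.591 -0.24   0.066]
70mm 499 [253.9 162.7] mean [0.5136 0.1903 0.0685] min [0.463 0.146 0.066] max [0.56  0.237 0.073]
70mm 346 [345.5 194.4] mean [0.7531 0.1964 0.0721] min [0.718 0.17  0.066] max [0.785 0.237 0.074]
70mm 121 [129.3 301.9] mean [ 0.5787 -0.2814  0.0701] min [ 0.547 -0.3    0.066] max [ 0.591 -0.244  0.074]
```

Run:
```python
import cv2
i=cv2.imread("pics/top0.png"); s=cv2.imread("pics/scene0.png")
a=cv2.resize(i[205:305,140:275],None,fx=4,fy=4,interpolation=cv2.INTER_CUBIC)
b=cv2.resize(s[115:245,185:285],None,fx=2.5,fy=3.0769,interpolation=cv2.INTER_CUBIC)
c=cv2.convertScaleAbs(cv2.hconcat([a,b]),alpha=1.6,beta=15)
cv2.imwrite("pics/c1.png",c);print(c.shape)
```

```text
(400, 790, 3)
```

View pics/c1.png

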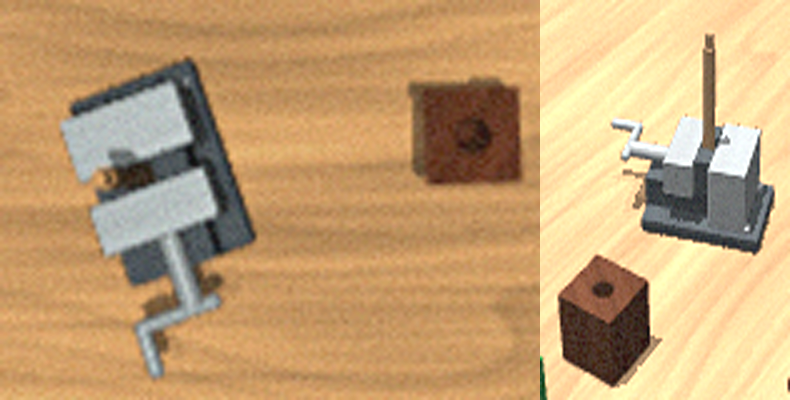

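The crop shows the mast standing between the jaws (about (103,178) in the crop's left panel), upright in the scene view, and a clear round hole in the dark holder. Combined estimates of the two cameras: mast (0.507,0.188), holder (0.526,0.000), cap (0.556,-0.266). All heights agree with the sizes given. I will move along an arc above everything and refine with the wrist camera.

```bash
python3 -m crank '[[0.95,-0.63,-0.15,0,0,0],[0.95,-0.63,-0.15,0,0,0],[0.95,-0.63,-0.15,0,0,0],[0.95,-0.63,-0.15,0,0,0],[0.95,-0.63,-0.15,0,0,0],[0.95,-0.63,-0.15,0,0,0],[0.95,-0.63,-0.15,0,0,0],[0.95,-0.63,-0.15,0,0,0],[0.95,-0.63,-0.15,0,0,0],[0.95,-0.63,-0.15,0,0,0]]' 1 && python3 -m crank '[[0.95,-0.63,0,0,0,0],[0.95,-0.63,0,0,0,0],[0.95,-0.63,0,0,0,0],[0.95,-0.63,0,0,0,0],[0.95,-0.63,0,0,0,0],[0.95,-0.63,0,0,0,0],[0.95,-0.63,0,0,0,0],[0.95,-0.63,0,0,0,0],[0.95,-0.63,0,0,0,0],[0,0,0,0,0,0]]'
cat >> h.py <<'E'
def snap(n,name):
    from bench import eyes
    f=eyes.grab_frame(n); np.savez(f"pics/{name}.npz",**f)
    cv2.imwrite(f"pics/{name}.png",cv2.cvtColor(f["image"],cv2.COLOR_RGB2BGR)); return f
def go(tx,ty,tz=None,yaw=None):
    "units needed in the tool frame"
    from bench import status
    o=status.get_obs(); p=o["tcp_pos"]; M=R.from_rotvec(o["orientation"]).as_matrix()
    d=np.array([tx-p[0],ty-p[1],0 if tz is None else tz-p[2]])
    print("tcp",p.round(4),"toolz",M[:,2].round(3),"yaw x",np.degrees(np.arctan2(M[1,0],M[0,0])).round(1),"units",(M.T@d/.02).round(2),"q7",o["joints"][6].round(2),"F",o["contact_force"].round(1),"w",round(o["grip_width"],4),"t",o["clock"])
def circ(f,z0,dz,box):
    P=cloud(f); m=(abs(P[...,2]-z0)<dz)&(P[...,0]>box[0])&(P[...,0]<box[1])&(P[...,1]>box[2])&(P[...,1]<box[3])
    q=P[m]; print(len(q),"mean",q.mean(0).round(4),"mid",((q.min(0)+q.max(0))/2).round(4),"size",np.ptp(q,axis=0).round(4)); return q
E
python3 - <<'E'
from h import *
f=snap("wrist","w1"); go(.507,.188)
circ(f,.15,.006,(.5,.62,-.32,-.2))
E
```

```text
clock: 1.1
tcp_pos: [0.3619, -0.4536, 0.2373]
orientation: [-3.096, -0.529, 0.001]
contact_force: [0.1, -1.2, 0.7]
grip_width: 0.0857
gripper_force: 0.0
clock: 2.1
tcp_pos: [0.4873, -0.2872, 0.2373]
orientation: [-3.093, -0.538, -0.001]
contact_force: [0.2, 0.8, -0.6]
grip_width: 0.0855
gripper_force: 0.0
tcp [ 0.4859 -0.2893  0.2372] toolz [-0.     0.001 -1.   ] yaw x 19.6 units [ 9.000e+00 -2.213e+01  2.000e-02] q7 -0.85 F [-0.8 -0.7 -0.1] w 0.0857 t 2.15
3240 mean [ 0.5538 -0.2655  0.1507] mid [ 0.5537 -0.2657  0.1488] size [0.0479 0.0481 0.0094]
```

```bash
python3 -m crank '[[0.23,-0.98,0,0,0,0],[0.23,-0.98,0,0,0,0],[0.23,-0.98,0,0,0,0],[0.23,-0.98,0,0,0,0],[0.23,-0.98,0,0,0,0],[0.23,-0.98,0,0,0,0],[0.23,-0.98,0,0,0,0],[0.23,-0.98,0,0,0,0],[0.23,-0.98,0,0,0,0],[0.23,-0.98,0,0,0,0],[0.23,-0.98,0,0,0,0],[0.23,-0.98,0,0,0,0]]' && python3 -m crank '[[0.23,-0.98,0,0,0,0],[0.23,-0.98,0,0,0,0],[0,0,0,0,0,0]]'
python3 - <<'E'
from h import *
f=snap("wrist","w2"); go(.45,.175)
q=circ(f,.06,.004,(.48,.57,-.045,.045))
P=cloud(f); m=(abs(P[...,0]-.524)<.016)&(abs(P[...,1])<.016)&(P[...,2]<.052); h=P[m]
print("hole",m.sum(),h.mean(0).round(4),h.min(0).round(4),h.max(0).round(4))
from scipy.spatial import ConvexHull
(c,s,a)=cv2.minAreaRect((q[:,:2]*1000).astype(np.float32)); print(c,s,a)
# hole rim by pixels: non-top pixels within block, intersected with z=.06
v,u=np.where(m); F=192/np.tan(np.radians(float(f["fovy"]))/2); T=np.linalg.inv(f["world_to_cam"])
ray=np.stack([(u-f["cx"])/F,-(v-f["cy"])/F,-np.ones(len(u))],-1)@T[:3,:3].T
p=T[:3,3]+ray*((.0595-T[2,3])/ray[:,2])[:,None]; print("rim mid",((p.min(0)+p.max(0))/2).round(4),np.ptp(p,axis=0).round(4))
E
```

```text
clock: 3.35
tcp_pos: [0.4586, -0.0514, 0.2375]
orientation: [3.097, 0.526, -0.001]
contact_force: [0.7, 0.1, -0.4]
grip_width: 0.0855
gripper_force: 0.0
clock: 3.65
tcp_pos: [0.4544, -0.0094, 0.2376]
orientation: [-3.096, -0.533, 0.0]
contact_force: [-0.2, 0.4, -0.2]
grip_width: 0.0854
gripper_force: 0.0
tcp [ 0.4545 -0.011   0.2375] toolz [-0. -0. -1.] yaw x 19.5 units [ 2.88 -8.85 -0.  ] q7 -1.39 F [ 0.4 -0.8  0.6] w 0.0857 t 3.7
2883 mean [0.5246 0.0021 0.0602] mid [0.524  0.0019 0.0598] size [0.0569 0.0568 0.007 ]
hole 237 [0.5246 0.0008 0.013 ] [ 0.515 -0.007  0.006] [0.5329 0.0102 0.0513]
(524.0174560546875, 1.9391460418701172) (55.91510772705078, 56.033206939697266) 1.3892775774002075
rim mid [0.524  0.0022 0.0595] [0.0168 0.0168 0.    ]
```

View pics/w2.png

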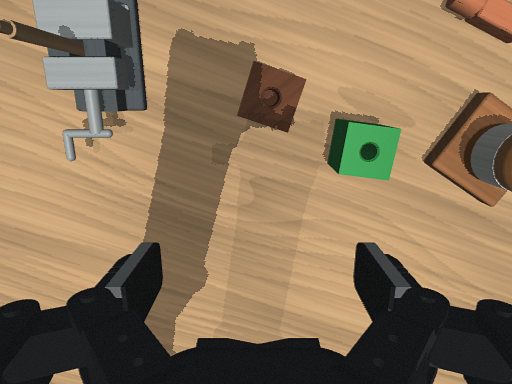

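The wrist view shows the dark holder with its hole at (271,97), the green look-alike at (370,152), and the mast at upper left, with its top at about (10,30). The holder hole measures (0.524,0.002) with its rim at 60 mm. Next I look at the mast from close by.

```bash
python3 -m crank '[[0.29,-0.89,0,0,0,0],[0.29,-0.89,0,0,0,0],[0.29,-0.89,0,0,0,0],[0.29,-0.89,0,0,0,0],[0.29,-0.89,0,0,0,0],[0.29,-0.89,0,0,0,0],[0.29,-0.89,0,0,0,0],[0.29,-0.89,0,0,0,0],[0.29,-0.89,0,0,0,0],[0.29,-0.89,0,0,0,0],[0,0,0,0,0,0]]'
python3 - <<'E'
from h import *
f=snap("wrist","w3"); go(.506,.1885)
P=cloud(f); X,Y,Z=[P[...,i] for i in range(3)]
m=(abs(X-.506)<.025)&(abs(Y-.188)<.025)&(Z>.08)&(Z<.19)
for a in np.arange(.08,.175,.015):
    q=P[m&(Z>=a)&(Z<a+.015)]
    if len(q): print(a.round(3),len(q),q.mean(0).round(4),q.min(0).round(4),q.max(0).round(4))
E
```

```text
clock: 4.8
tcp_pos: [0.4508, 0.1771, 0.2375]
orientation: [-3.096, -0.531, -0.0]
contact_force: [-0.5, -0.1, 0.2]
grip_width: 0.0856
gripper_force: 0.0
tcp [0.4508 0.1756 0.2374] toolz [-0. -0. -1.] yaw x 19.4 units [ 2.82  0.31 -0.  ] q7 -1.83 F [ 0.5 -0.5 -0.1] w 0.0855 t 4.85
0.08 2 [0.5073 0.1979 0.0919] [0.5056 0.197  0.0896] [0.509  0.1987 0.0941]
0.095 4 [0.5089 0.1962 0.1039] [0.5072 0.1928 0.0982] [0.5107 0.1983 0.1092]
0.11 2 [0.5105 0.1943 0.1133] [0.5103 0.1939 0.1118] [0.5106 0.1948 0.1149]
0.125 6 [0.5084 0.1967 0.1334] [0.506  0.1925 0.1257] [0.5107 0.1986 0.1394]
0.14 5 [0.5101 0.1952 0.148 ] [0.5089 0.1936 0.1441] [0.5107 0.1971 0.1523]
0.155 132 [0.5052 0.1932 0.1607] [0.4992 0.1868 0.1557] [0.5107 0.1987 0.17  ]
0.17 76 [0.5048 0.1929 0.1706] [0.501  0.1888 0.17  ] [0.5086 0.1964 0.172 ]
```

View pics/w3.png

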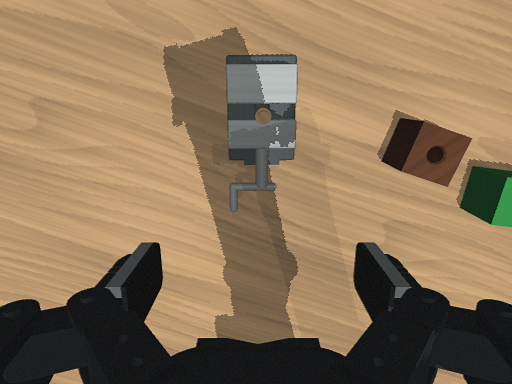

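The mast top is nearly under the camera at (263,116), clear of both fingers. It measures (0.505,0.193) with the top at 170–172 mm, as it should be.

```bash
python3 -m crank '[[0.95,0.03,0,0,0,0],[0.95,0.03,0,0,0,0],[0.95,0.03,0,0,0,0],[0,0,0.9,0,0,0],[0,0,0.9,0,0,0],[0,0,0.9,0,0,0],[0,0,0.9,0,0,0],[0,0,0.9,0,0,0],[0,0,0.9,0,0,0],[0,0,0.9,0,0,0],[0,0,0,0,0,0]]' && python3 -m crank '[[0,0,0,0,0,0],[0,0,0,0,0,0],[0,0,0,0,0,0],[0,0,0,0,0,0],[0,0,0,0,0,0],[0,0,0,0,0,0],[0,0,0,0,0,0],[0,0,0,0,0,0]]' 0 40
python3 -c "
from h import *
go(.524,.002)"
```

```text
clock: 5.95
tcp_pos: [0.5037, 0.1901, 0.1092]
orientation: [3.095, 0.525, -0.007]
contact_force: [0.1, -1.2, -0.0]
grip_width: 0.0857
gripper_force: 0.0
clock: 6.75
tcp_pos: [0.5052, 0.1938, 0.1121]
orientation: [3.097, 0.529, 0.002]
contact_force: [-0.2, -0.7, 5.7]
grip_width: 0.0105
gripper_force: 39.1
tcp [0.5052 0.1938 0.1121] toolz [ 0.001  0.    -1.   ] yaw x 19.4 units [-2.3   9.36 -0.  ] q7 -1.94 F [-0.2 -0.7  5.7] w 0.0105 t 6.75
```

Gripped (10.5 mm width, 39 N). Now lift straight up clear of the jaws.

```bash
python3 -m crank '[[0,0,-0.3,0,0,0],[0,0,-0.6,0,0,0],[0,0,-0.8,0,0,0],[0,0,-0.8,0,0,0],[0,0,-0.8,0,0,0],[0,0,-0.4,0,0,0],[0,0,0,0,0,0],[0,0,0,0,0,0]]'
python3 - <<'E'
from h import *
go(.524,.002); snap("scene","s1"); f=snap("top","t1")
for n in("s1","t1"):
    f=np.load(f"pics/{n}.npz"); P=cloud(f); X,Y,Z=[P[...,i] for i in range(3)]
    m=(abs(X-.506)<.02)&(abs(Y-.19)<.02)
    for a in np.arange(.08,.18,.02):
        q=P[m&(Z>=a)&(Z<a+.02)]
        if len(q): print(n,a.round(3),len(q),q.mean(0).round(4))
i=cv2.imread("pics/s1.png")[60:230,170:330]; cv2.imwrite("pics/s1c.png",cv2.resize(i,None,fx=3,fy=3))
E
```

```text
clock: 7.55
tcp_pos: [0.5044, 0.1936, 0.1853]
orientation: [3.096, 0.53, -0.001]
contact_force: [0.3, -0.5, -0.7]
grip_width: 0.01
gripper_force: 39.0
tcp [0.5044 0.1936 0.1853] toolz [-0. -0. -1.] yaw x 19.4 units [-2.26  9.36  0.  ] q7 -1.88 F [ 0.3 -0.5 -0.7] w 0.01 t 7.55
s1 0.1 16 [0.5086 0.1893 0.1162]
s1 0.12 34 [0.5081 0.1893 0.1298]
s1 0.14 39 [0.5086 0.1894 0.15  ]
s1 0.16 37 [0.5082 0.1887 0.1704]
t1 0.16 1 [0.4985 0.1891 0.1643]
```

View pics/s1c.png

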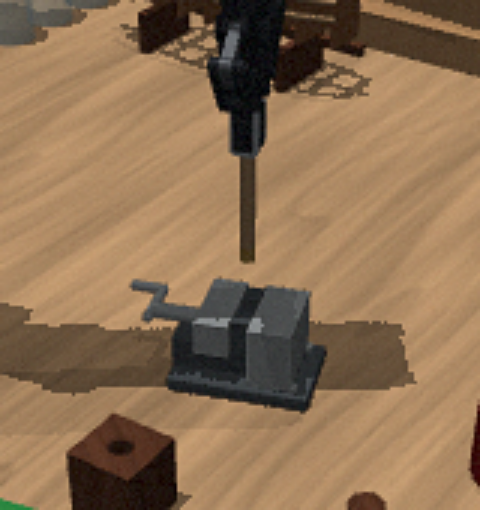

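The mast hangs straight in the gripper, with its heel at about (247,262) in the crop (z ≈ 0.113) and well clear of the vise. Now carry it over the holder hole.

```bash
python3 -m crank '[[-0.22,0.93,0,0,0,0],[-0.23,0.94,0,0,0,0],[-0.23,0.94,0,0,0,0],[-0.23,0.94,0,0,0,0],[-0.23,0.94,0,0,0,0],[-0.23,0.94,0,0,0,0],[-0.23,0.94,0,0,0,0],[-0.23,0.94,0,0,0,0],[-0.22,0.93,0,0,0,0],[-0.22,0.92,0,0,0,0],[0,0,0,0,0,0],[0,0,0,0,0,0]]'
python3 - <<'E'
from h import *
go(.524,.002,.08); f=snap("scene","s2")
P=cloud(f); X,Y,Z=[P[...,i] for i in range(3)]
m=(abs(X-.526)<.02)&(abs(Y)<.02)
for a in np.arange(.07,.18,.02):
        q=P[m&(Z>=a)&(Z<a+.02)]
        if len(q): print(a.round(3),len(q),q.mean(0).round(4),q.min(0).round(3))
E
```

```text
clock: 8.85
tcp_pos: [0.5237, 0.0023, 0.185]
orientation: [-3.096, -0.529, 0.002]
contact_force: [-0.3, -0.1, 0.1]
grip_width: 0.0105
gripper_force: 39.1
tcp [0.5237 0.0023 0.185 ] toolz [-0.001  0.    -1.   ] yaw x 19.4 units [0.01 0.02 5.25] q7 -1.49 F [-0.3 -0.1  0.1] w 0.0105 t 8.85
0.11 38 [ 0.528  -0.0017  0.1217] [ 0.52  -0.006  0.111]
0.13 44 [ 0.5279 -0.0011  0.1401] [ 0.522 -0.006  0.131]
0.15 48 [ 0.5279 -0.0014  0.16  ] [ 0.521 -0.005  0.15 ]
0.17 51 [ 0.5284 -0.0011  0.1804] [ 0.522 -0.005  0.171]
```

```bash
python3 -m crank '[[0,0,0.7,0,0,0],[0,0,0.7,0,0,0],[0,0,0.7,0,0,0],[0,0,0.5,0,0,0],[0,0,0.5,0,0,0],[0,0,0.5,0,0,0],[0,0,0.5,0,0,0],[0,0,0.4,0,0,0],[0,0,0,0,0,0]]' && python3 -m crank '[[0,0,0.2,0,0,0],[0,0,0.15,0,0,0],[0,0,0.15,0,0,0],[0,0,0,0,0,0]]'
python3 -c "
from h import *
go(.524,.002,.08)"
```

```text
clock: 9.8
tcp_pos: [0.5233, 0.002, 0.0944]
orientation: [-3.096, -0.53, 0.003]
contact_force: [-0.6, -0.8, 0.1]
grip_width: 0.0101
gripper_force: 39.1
clock: 10.2
tcp_pos: [0.524, 0.002, 0.0854]
orientation: [-3.097, -0.53, 0.0]
contact_force: [0.1, 0.5, -0.3]
grip_width: 0.0105
gripper_force: 39.1
tcp [0.524  0.002  0.0854] toolz [-0. -0. -1.] yaw x 19.4 units [0.   0.   0.27] q7 -1.56 F [ 0.1  0.5 -0.3] w 0.0105 t 10.2
```

```bash
python3 -m crank '[[0,0,0.1,0,0,0],[0,0,0.1,0,0,0],[0,0,0.05,0,0,0],[0,0,0,0,0,0]]'; python3 -m crank '[[0,0,0.1,0,0,0],[0,0,0,0,0,0],[0,0,0,0,0,0]]'
```

```text
clock: 10.6
tcp_pos: [0.524, 0.0021, 0.0804]
orientation: [-3.097, -0.53, 0.0]
contact_force: [0.6, 0.4, -0.1]
grip_width: 0.0099
gripper_force: 39.1
clock: 10.9
tcp_pos: [0.5255, 0.0023, 0.08]
orientation: [3.096, 0.529, 0.004]
contact_force: [-1.1, -0.2, 8.9]
grip_width: 0.0105
gripper_force: 40.1
```

The heel is on the hole's floor (8.9 N contact at the predicted height). Release and rise.

```bash
python3 -m crank '[[0,0,-0.1,0,0,0],[0,0,0,0,0,0],[0,0,0,0,0,0],[0,0,0,0,0,0],[0,0,0,0,0,0],[0,0,0,0,0,0],[0,0,0,0,0,0],[0,0,0,0,0,0]]' 1 && python3 -m crank '[[0,0,-0.4,0,0,0],[0,0,-0.6,0,0,0],[0,0,-0.8,0,0,0],[0,0,-0.9,0,0,0],[0,0,-0.9,0,0,0],[0,0,-0.9,0,0,0],[0,0,-0.9,0,0,0],[0,0,-0.9,0,0,0],[0,0,-0.6,0,0,0],[0,0,0,0,0,0]]'
python3 - <<'E'
from h import *
go(.5537,-.2657); f=snap("scene","s3")
P=cloud(f); X,Y,Z=[P[...,i] for i in range(3)]
m=(abs(X-.526)<.025)&(abs(Y)<.025)
for a in np.arange(.065,.18,.015):
        q=P[m&(Z>=a)&(Z<a+.015)]
        if len(q): print(a.round(3),len(q),q.mean(0).round(4),q.max(0).round(3))
i=f["image"][130:300,130:290,::-1]; cv2.imwrite("pics/s3c.png",cv2.resize(i,None,fx=3,fy=3))
E
```

```text
clock: 11.7
tcp_pos: [0.5241, 0.0021, 0.0806]
orientation: [-3.097, -0.53, 0.0]
contact_force: [-0.8, 0.0, 0.5]
grip_width: 0.0855
gripper_force: 0.0
clock: 12.7
tcp_pos: [0.5254, 0.0023, 0.2209]
orientation: [3.096, 0.529, 0.006]
contact_force: [0.7, 0.1, -0.2]
grip_width: 0.0853
gripper_force: 0.0
tcp [0.5254 0.0023 0.2209] toolz [ 0.004 -0.    -1.   ] yaw x 19.4 units [-3.120e+00  1.311e+01  1.000e-02] q7 -1.47 F [ 0.7  0.1 -0.2] w 0.0853 t 12.7
0.065 31 [ 0.5298 -0.0019  0.0735] [0.534 0.002 0.08 ]
0.08 30 [ 0.5296 -0.0013  0.0877] [0.533 0.004 0.094]
0.095 33 [ 0.5299 -0.0019  0.1025] [0.533 0.004 0.11 ]
0.11 35 [ 0.5296 -0.0015  0.1184] [0.534 0.004 0.125]
0.125 29 [5.281e-01 3.000e-04 1.314e-01] [0.533 0.006 0.138]
```

View pics/s3c.png

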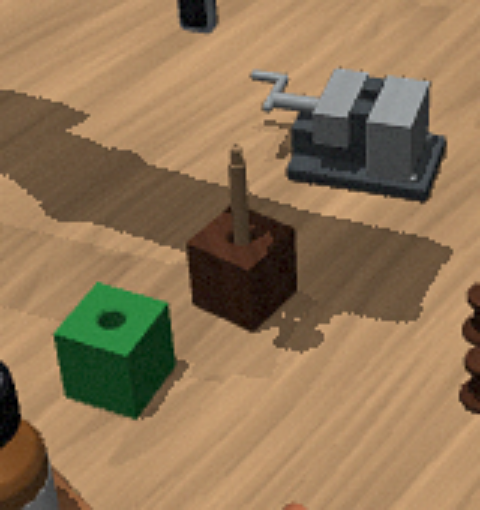

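The mast stands upright in the dark holder (base at (240,240) in the crop) with its top at z ≈ 0.138 m, exactly the fully seated height (8+130). On to the cap.

```bash
python3 -m crank '[[-0.24,0.99,0,0,0,0],[-0.24,0.99,0,0,0,0],[-0.24,0.99,0,0,0,0],[-0.24,0.99,0,0,0,0],[-0.24,0.99,0,0,0,0],[-0.24,0.99,0,0,0,0],[-0.24,0.99,0,0,0,0],[-0.24,0.99,0,0,0,0],[-0.24,0.99,0,0,0,0],[-0.24,0.99,0,0,0,0],[-0.24,0.99,0,0,0,0],[-0.24,0.99,0,0,0,0]]' && python3 -m crank '[[-0.24,0.99,0,0,0,0],[0,0.2,0,0,0,0],[0,0,0,0,0,0],[0,0,0,0,0,0]]'
python3 -c "
from h import *
go(.5537,-.2657,.115)"
```

```text
clock: 13.95
tcp_pos: [0.5481, -0.2417, 0.2173]
orientation: [-3.095, -0.53, 0.003]
contact_force: [-0.1, 0.2, -0.2]
grip_width: 0.0853
gripper_force: 0.0
clock: 14.35
tcp_pos: [0.5521, -0.2636, 0.2181]
orientation: [-3.095, -0.532, 0.001]
contact_force: [0.1, 0.9, -0.5]
grip_width: 0.0854
gripper_force: 0.0
tcp [ 0.5521 -0.2636  0.2181] toolz [-0.001  0.001 -1.   ] yaw x 19.5 units [0.04 0.13 5.15] q7 -0.99 F [ 0.1  0.9 -0.5] w 0.0854 t 14.35
```

```bash
python3 -m crank '[[0.05,0.13,0.5,0,0,0],[0,0,0.8,0,0,0],[0,0,0.8,0,0,0],[0,0,0.8,0,0,0],[0,0,0.8,0,0,0],[0,0,0.8,0,0,0],[0,0,0.6,0,0,0],[0,0,0,0,0,0],[0,0,0,0,0,0]]' && python3 -m crank '[[0,0,0,0,0,0],[0,0,0,0,0,0],[0,0,0,0,0,0],[0,0,0,0,0,0],[0,0,0,0,0,0],[0,0,0,0,0,0]]' 0 60
python3 -c "
from h import *
go(.5537,-.2657,.115)"
```

```text
clock: 15.25
tcp_pos: [0.5541, -0.2669, 0.1166]
orientation: [-3.096, -0.53, -0.0]
contact_force: [-0.0, -0.4, 0.5]
grip_width: 0.0853
gripper_force: 0.0
clock: 15.85
tcp_pos: [0.5543, -0.2673, 0.1172]
orientation: [3.096, 0.53, 0.001]
contact_force: [-1.0, 0.7, 4.6]
grip_width: 0.0446
gripper_force: 60.4
tcp [ 0.5543 -0.2673  0.1172] toolz [ 0.001 -0.    -1.   ] yaw x 19.4 units [-0.   -0.09  0.11] q7 -1.02 F [-1.   0.7  4.6] w 0.0446 t 15.85
```

```bash
python3 -m crank '[[0,0,0.1,0,0,0],[0,0,0.1,0,0,0],[0,0,0.1,0,0,0],[0,0,0,0,0,0],[0,0,0,0,0,0]]'
python3 -c "
from h import *
go(.5537,-.2657,.115)"
```

```text
clock: 16.35
tcp_pos: [0.5544, -0.2673, 0.1115]
orientation: [3.096, 0.53, 0.001]
contact_force: [-3.1, 1.5, 10.1]
grip_width: 0.0453
gripper_force: 60.8
tcp [ 0.5544 -0.2673  0.1115] toolz [ 0.001 -0.    -1.   ] yaw x 19.4 units [-0.   -0.09 -0.18] q7 -1.02 F [-3.1  1.5 10.1] w 0.0453 t 16.35
```

The force of 10 N and 5.7 mm of travel match the spring, so the cap is pressed about 5.5 mm. Now twist it anticlockwise (negative about the downward tool z).

```bash
python3 -m crank '[[0,0,0,0,0,-0.1],[0,0,0,0,0,-0.18],[0,0,0,0,0,-0.18],[0,0,0,0,0,-0.18],[0,0,0,0,0,-0.18],[0,0,0,0,0,-0.18],[0,0,0,0,0,-0.18],[0,0,0,0,0,-0.18],[0,0,0,0,0,-0.18],[0,0,0,0,0,-0.18],[0,0,0,0,0,0],[0,0,0,0,0,0]]'
python3 -c "
from h import *
go(.5537,-.2657,.115)"
```

```text
clock: 17.55
tcp_pos: [0.5555, -0.2676, 0.1119]
orientation: [2.083, 2.347, 0.003]
contact_force: [-0.2, -0.2, 8.3]
grip_width: 0.0444
gripper_force: 60.8
tcp [ 0.5555 -0.2676  0.1119] toolz [ 0.003 -0.001 -1.   ] yaw x 96.8 units [ 0.11 -0.08 -0.15] q7 0.17 F [-0.2 -0.2  8.3] w 0.0444 t 17.55
```

The tool turned 77° with the press still held (8.3 N). Lift.

```bash
python3 -m crank '[[0,0,-0.2,0,0,0],[0,0,-0.2,0,0,0],[0,0,-0.2,0,0,0],[0,0,-0.2,0,0,0],[0,0,-0.2,0,0,0],[0,0,0,0,0,0]]' && python3 -m crank '[[0,0,-0.4,0,0,0],[0,0,-0.5,0,0,0],[0,0,-0.5,0,0,0],[0,0,-0.5,0,0,0],[0,0,-0.5,0,0,0],[0,0,-0.2,0,0,0],[0,0,0,0,0,0],[0,0,0,0,0,0],[0,0,0,0,0,0]]'
python3 - <<'E'
from h import *
go(.5537,-.2657); f=snap("scene","s4")
P=cloud(f); X,Y,Z=[P[...,i] for i in range(3)]
m=(abs(X-.526)<.025)&(abs(Y)<.025)&(Z>.065)&(Z<.15); q=P[m]; print("mast",len(q),q.mean(0).round(4),q.max(0).round(3))
i=f["image"][170:340,60:260,::-1]; cv2.imwrite("pics/s4c.png",cv2.resize(i,None,fx=3,fy=3))
E
```

```text
clock: 18.15
tcp_pos: [0.5538, -0.2674, 0.1307]
orientation: [-2.086, -2.349, 0.0]
contact_force: [1.2, 0.4, -0.4]
grip_width: 0.0446
gripper_force: 61.2
clock: 19.05
tcp_pos: [0.5536, -0.2672, 0.1821]
orientation: [-2.085, -2.349, 0.001]
contact_force: [0.6, -0.4, -0.8]
grip_width: 0.0446
gripper_force: 61.2
tcp [ 0.5536 -0.2672  0.1821] toolz [-0.001  0.    -1.   ] yaw x 96.8 units [0.08 0.02 0.  ] q7 0.21 F [ 0.6 -0.4 -0.8] w 0.0446 t 19.05
mast 161 [ 0.5295 -0.0014  0.1027] [0.535 0.007 0.138]
```

View pics/s4c.png

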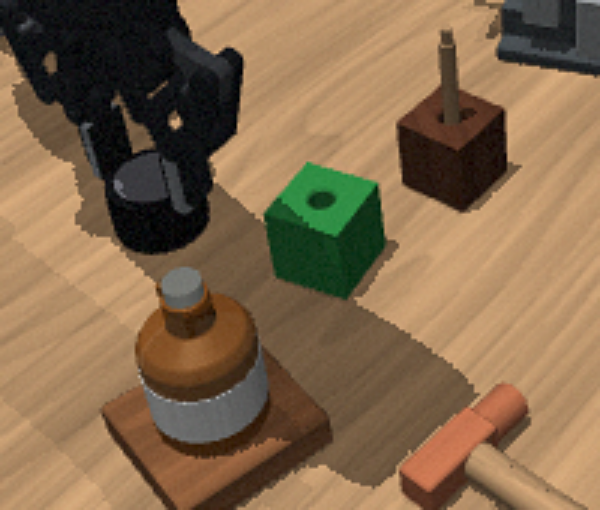

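The cap (at (160,205) in the crop) is held level above the open neck (at (183,285)), about 55 mm above the mouth and touching nothing. The mast still stands in the holder (at (450,75)).

```bash
python3 -c "
from bench import r
print(r.hand_in())"
```

```text
the job is handed in; nothing more can be done
None
```

The job is handed in at about 19 s of the 59 s allowed: the mast stands released at the bottom of the holder hole, and the opened cap is held level about 55 mm above the bottle mouth; the hand-in returned no verdict.

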